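Rub a row of glazed test tiles at steady pressure and hold

TASK

On the glaze rub tester, take the black knob on the carriage and press it straight down until the top edge of the dark sleeve lies in the green band of the stem; then, keeping it pressed in the green band the whole way (never well into the red, never letting it spring up), slide the carriage along its rails until its red pointer stands at the blue clip. Finish while still holding it there, with your fingers on the knob, knob in the green and pointer at the blue clip; leave the two jars and the upright tile beside it standing where they are.

Things in the scene. Friction and masses are not known exactly. Their poses are not given: they have to be found in the camera images.
- tester: The rub tester, fixed to the table: grey base plate 135 x 420 mm, two level steel rails along its y axis over a row of five glazed tiles, end blocks 62 mm high. Origin under the middle of the rails at table height; z up, y along the rails (left-right as the robot sees it at yaw 0), x away from the robot.
- knob (a point): Centre of the black plunger knob on top of the carriage: upright round cylinder 32 mm in diameter, 24 mm high (12 mm above and below this point), its top 126 mm above the table when up. It stands on the vertical axis in the middle of the carriage, and moves down with the plunger and along with the carriage. It can be gripped from above across any diameter, or pushed down on its flat top.
- sleeve_top (a point): Centre of the top edge of the dark sleeve (27 mm diameter, 18 mm high) on the carriage, 78 mm above the table; the stem slides down into it. The aluminium carriage (108 mm across the rails, 66 mm along them, top 60 mm above the table) is below it. This point moves only with the carriage.
- plunger (a joint): How far the knob is pressed down, m: 0 up (as it starts), 0.020 at the bottom stop. Above the sleeve the stem shows 8 mm plain steel, then a 6 mm green band, then a red band: the sleeve edge is in the green from 0.008 to 0.014 and in the red above that. A spring pushes it up with about 3 N at the start of the travel plus 0.6 N per mm (about 10 N at 0.011); it springs back when let go.
- carriage (a joint): Position of the carriage along the tester's y axis, m: 0 in the middle, -0.14 and 0.14 at its ends. Slides with about 1.5 N of friction plus 4 N per m/s and stays where it is left.
- pointer (a point): Tip of the red pointer on the robot's side of the carriage, 44 mm above the table, 65.5 mm from the knob's axis towards the tester's -x and at the same place along the rails as that axis. Passes 4 mm above the clips.
- clip_blue: The blue clip on the front edge of the tester's base: 18 x 14 mm, 26 mm high, fixed. Origin at the middle of its underside, 14 mm above the table; axes as the tester's. It marks where the carriage must stop. It is on either side of the carriage.
- clip_yellow: A yellow clip of the same shape on the same edge, on the other side of the carriage from the blue one; it plays no part.
- pale_jar: Bystander: pale jar with a red lid, 62 mm wide, 86 mm high, loose, near the tester's far side. Origin under its middle.
- blue_jar: Bystander: small blue jar with a black lid, 54 mm wide, 74 mm high, loose, on the robot's side of the tester. Origin under its middle.
- tile: Bystander: upright L-shaped test tile with an orange-brown upper part, 30 x 34 mm, 61 mm high, loose, on the robot's side of the tester. Origin under its middle.

How it is judged:
On the way:
1. the knob is pressed into the green band before the carriage is moved off (less than 20 mm from its start) (value of joint plunger between 0.007 and 0.015 m and distance of sleeve_top from where it was at the start of the episode below 0.02 m), for 0.2 s.
At the end, for the whole second after the job is handed in: The fingers keep the knob pressed (more than 3 N of contact) at a travel of 7 to 15 mm, with the carriage at rest and its pointer within 6 mm of the blue clip's middle along the rails; both jars and the tile upright and within 20 mm of where they stood (value of joint plunger between 0.007 and 0.015 m and y of pointer in the frame of clip_blue between -0.006 and 0.006 m and contact force between the fingers and plunger above 3 N and velocity of joint carriage between -0.01 and 0.01 m/s and distance of each of pale_jar, blue_jar, tile from where it was at the start of the episode below 0.02 m and angle between each of pale_jar, blue_jar, tile's own z axis and vertical below 0.2 rad); the arm keeps its last pose, push and grip.
It fails at once if the carriage is more than 20 mm from its start with the knob less than 6 mm down (distance of sleeve_top from where it was at the start of the episode above 0.02 m and value of joint plunger below 0.006 m).
It fails at once if the knob is pushed well into the red (more than 16 mm down) (value of joint plunger above 0.016 m).
It fails at once if a bystander is knocked (moved more than 30 mm) (distance of any of pale_jar, blue_jar, tile from where it was at the start of the episode above 0.03 m).
It also fails if it takes over 40 s, if anything falls off the work surface, if the arm or the gripper's body presses on something with over 40 N, if the wrist force passes 120 N, or if a joint passes its speed limit or range.

ROBOT

A 7-joint arm with a two-finger parallel gripper is mounted at the origin on a cart in front of the work surface, level with it; the furniture and walls round the work are solid. World frame = base frame: x ahead of the robot, y to its left, z up, the work surface at z = 0. Lengths are in m, angles in rad, forces in N, time in s.
With the tool pointing down it reaches from about 0.4 to 0.85 m from the base axis. Payload 10.4 kg.
Tool frame: the origin (TCP) lies where the fingers leave the gripper's body, on its centre line; the fingertips stand 73 mm ahead of it and the grasp point (between the pads) lies 54 mm ahead of it; z points along the fingers, y is the direction in which the jaws open and shut (so a half turn about z gives the same grasp; the last joint's range is limited). The gripper opens to 85 mm and grips with 20 to 120 N. Pads are 22 mm wide; open, the fingers measure 114 mm over their backs; the gripper's body (76 mm by 85 mm) begins 54 mm behind the grasp point. The pads swing forward as they close: fully open they stand 13 mm farther back than shut.
Start: joints at [-1.248, 0.332, -0.065, 1.46, 0.022, 1.35, -0.088], TCP at [0.212, 0.588, 0.304] pointing down, gripper open.
Joint ranges: [-2.6, 2.6], [-0.5, 2.12], [-1.47, 1.34], [0.16, 2.42], [-1.27, 4.41], [0.06, 2.06], [-2.6, 2.6]. Speed limits (rad/s): [2.22, 2.22, 2.79, 2.79, 3.14, 3.14, 3.14].

INTERFACE

Orientations are given as a unit quaternion [x, y, z, w].
In Python, from workcell import get_obs, camera, camera_model, hand_in gives the robot as it stands.
- The arm moves only by the shell command python3 -m crank 'ROWS' [FORCE]. ROWS is text: rows parted by semicolons, each of 7 numbers parted by spaces: the shift along the tool's x, y, z in units of 40 mm (1.0 is 40 mm), then the turn, a rotation vector about the tool's x, y, z in units of 8 degrees (1.0 is 8 degrees), then the finger opening in mm, from 0 to 85.4. In form: x y z ax ay az jaw; .... A call has exactly 10 rows; each row shifts and turns the pose as measured when the row begins, along the tool's axes as they then stand; what a row does not reach is not made up. A row lasts 1/10 s, in which the tool goes at most 50 mm and 8.59 degrees, less where a joint would pass 70% of its speed; a pose out of reach is approached as far as the arm can. A call is refused whole if a number of a shift passes 1 or a number of a turn 1, either way. A call with a gripper value outside its range is refused whole. The fingers move at their own pace and stop on an object; FORCE is the grip in N (left out, the last holds). Time passes only in rows, so rows that do not move let the fingers close, or fill a call up. It gives the time, the measured TCP pose, the force and the opening at its end, in the units of the state.
- get_obs(): the state, without advancing time (a new reading comes with each control period).
- camera(name): name is "side" or "top" or "wrist"; returns (picture, depth): 420x560x3 uint8, red, green, blue; 420x560 float32, m along the optical axis (not along the pixel's ray), 0 where there is no reading.
- camera_model(name): a dict with "fx", "fy", "cx", "cy" (pixels), "position" and "rotation" of the camera in the world; the wrist camera has in their place "hand_eye" (4x4, takes a point from camera to tool coordinates, whose origin is the TCP and whose axes are the flange's). Camera axes: x right, y up, looking along -z (the intrinsics and any distortion apply to the point x, -y, -z); pixel columns grow to the right and rows downward; lengths in m; the calibration is good to about 2 mm. A picture is of the moment at which its call begins: read the wrist's pose just before it. camera_model takes no time and is no camera call.
- hand_in(): hands the job in, once; it reports no verdict.
The state is a dict: "clock": time; "joint_pos": joint angles; "joint_velocities": joint speeds; "tau": joint torques, N m; "position": TCP position; "ee_rot": TCP orientation; "ft_force": force on the tool from outside, world axes, zero at the start; "torque": the same for the moment, N m; "grip_width": opening from 0.0 (shut) to 1.0 (fully open).
Only numpy, scipy, OpenCV 4.12 (cv2) and the standard library are available. Lean on these libraries where they do the work, as an engineer would, in place of code of your own. Each camera call takes 0.05 s, during which the arm holds its last target.

## Working session

There is one attempt and no reset: what is moved stays moved. The work goes in short steps, Python scripts to look and compute and a shell command to move; the robot and the scene stay as the last step left them, time stands still between calls to the robot, and variables do not carry over. Pictures are saved under pics/ and viewed, and the job is handed in when it is done.

```bash
ls; mkdir -p pics; python3 - <<'E'
from workcell import *
import cv2,numpy as np
o=get_obs();print(o)
for n in ["side","top","wrist"]:
    p,d=camera(n);cv2.imwrite(f"pics/{n}0.png",p[:,:,::-1]);np.save(f"{n}0_d.npy",d)
    print(n,camera_model(n))
E
```

```text
pics
{'clock': 0.0, 'joint_pos': array([-1.24764034,  0.33287382, -0.06470449,  1.46096276,  0.02158788,
        1.34990306, -0.08848147]), 'joint_velocities': array([ 7.10805593e-04, -7.33148045e-05,  5.46511837e-04,  1.24579247e-03,
        7.06256881e-04, -3.38760241e-03, -2.34983687e-04]), 'tau': array([ 5.65003902e-04, -6.25461173e+01,  4.93400835e-02, -3.91581059e+01,
        1.61732017e-02,  1.04894087e-02, -1.56532349e-05]), 'position': array([0.21171771, 0.58774856, 0.30310442]), 'ee_rot': array([ 1.71997639e-01,  9.85097094e-01, -7.19386669e-04, -9.76283627e-05]), 'ft_force': array([ 0.26166323,  0.37280126, -0.09195071]), 'torque': array([0.01065774, 0.00790782, 0.01797459]), 'grip_width': 1.0029942644475105}
side {'fx': 496.99152258622365, 'fy': 496.99152258622365, 'cx': 272.39186319892275, 'cy': 205.13112179865678, 'position': array([ 0.31177183, -0.70885934,  0.74148519]), 'rotation': array([ 0.44304797, -0.07624804, -0.14019796,  0.8821787 ])}
top {'fx': 446.5297174469414, 'fy': 446.5297174469414, 'cx': 281.8366639023144, 'cy': 202.03195909915976, 'position': array([0.47208754, 0.10799829, 1.01752587]), 'rotation': array([ 0.04667129, -0.03710359, -0.70341967,  0.70826964])}
wrist {'fx': 321.6391221807379, 'fy': 321.6391221807379, 'cx': 281.7826202742972, 'cy': 215.20545140902266, 'hand_eye': array([[ 3.42786419e-04,  9.62000411e-01,  2.73047784e-01,
         7.02501644e-02],
       [ 9.99999785e-01, -1.77182679e-04, -6.31158887e-04,
         4.12916561e-04],
       [-5.58795770e-04,  2.73047941e-01, -9.62000265e-01,
        -7.03408525e-02],
       [ 0.00000000e+00,  0.00000000e+00,  0.00000000e+00,
         1.00000000e+00]])}
```

View pics/top0.png

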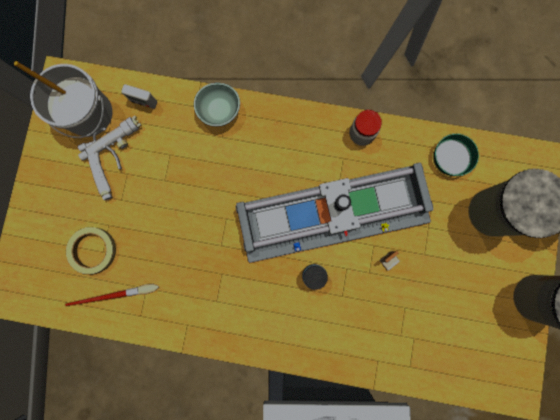

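View pics/side0.png

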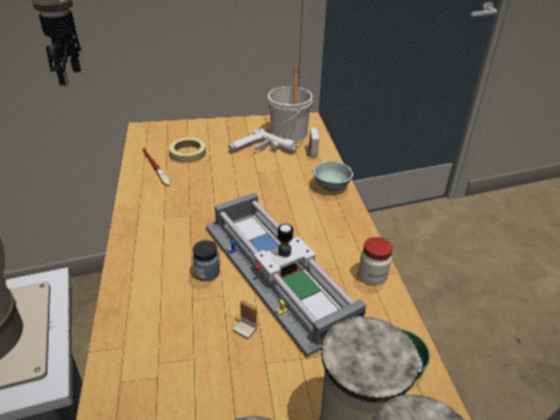

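View pics/wrist0.png

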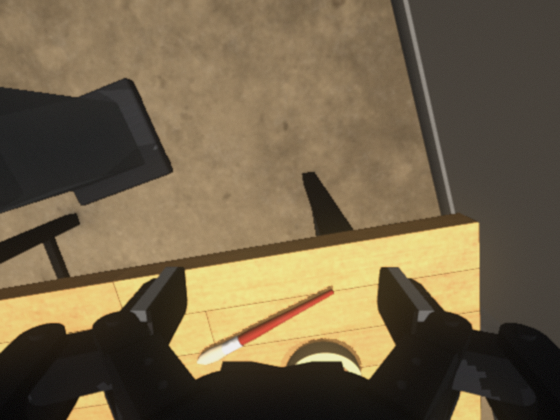

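```bash
cat > h.py <<'E'
import numpy as np,cv2
from scipy.spatial.transform import Rotation as R
from workcell import *
def cam(n,o=None):
    m=camera_model(n)
    if "hand_eye" in m:
        T=np.eye(4);T[:3,:3]=R.from_quat(o["ee_rot"]).as_matrix();T[:3,3]=o["position"];T=T@m["hand_eye"]
        return m,T[:3,:3],T[:3,3]
    return m,R.from_quat(m["rotation"]).as_matrix(),np.array(m["position"])
def ray(n,u,v,o=None):
    m,A,p=cam(n,o); return p,A@np.array([(u-m["cx"])/m["fx"],-(v-m["cy"])/m["fy"],-1.])
def plane(n,u,v,z,o=None):
    p,d=ray(n,u,v,o); return p+d*(z-p[2])/d[2]
def tri(obs):
    A=np.zeros((3,3));b=np.zeros(3)
    for p,d in obs:
        d=d/np.linalg.norm(d);M=np.eye(3)-np.outer(d,d);A+=M;b+=M@p
    return np.linalg.solve(A,b)
def proj(n,P,o=None):
    m,A,p=cam(n,o);q=A.T@(np.array(P)-p);return m["cx"]+m["fx"]*q[0]/-q[2],m["cy"]-m["fy"]*q[1]/-q[2]
E
python3 - <<'E'
from h import *
t=cv2.imread("pics/top0.png")[150:300,220:450];s=cv2.imread("pics/side0.png")[190:350,180:400]
cv2.imwrite("pics/tz.png",cv2.resize(t,None,fx=3.4,fy=3.4,interpolation=2));cv2.imwrite("pics/sz.png",cv2.resize(s,None,fx=3.6,fy=3.6,interpolation=2))
def blobs(n,lo,hi,box):
    im=cv2.imread(f"pics/{n}0.png");h=cv2.cvtColor(im,cv2.COLOR_BGR2HSV)
    m=cv2.inRange(h,lo,hi);k=np.zeros_like(m);x0,y0,x1,y1=box;k[y0:y1,x0:x1]=m[y0:y1,x0:x1]
    c,_,st,ce=cv2.connectedComponentsWithStats(k)
    return [(st[i].tolist(),ce[i].round(1).tolist()) for i in range(1,c) if st[i][4]>5]
print("top blue",blobs("top",(105,150,60),(130,255,255),(270,235,320,260)))
print("top yel",blobs("top",(22,200,100),(35,255,255),(375,215,400,240)))
print("top red",blobs("top",(0,150,80),(6,255,255),(335,225,360,245)))
print("side blue",blobs("side",(105,150,60),(130,255,255),(222,235,245,260)))
print("side red",blobs("side",(0,150,80),(8,255,255),(245,255,270,280)))
print("top dark",blobs("top",(0,0,0),(180,255,50),(325,185,360,225)))
print("side dark",blobs("side",(0,0,0),(180,255,60),(265,215,305,265)))
E
```

```text
top blue [([294, 243, 7, 7, 30], [296.7, 245.5])]
top yel [([382, 223, 7, 8, 26], [384.5, 225.9])]
top red [([344, 231, 3, 5, 10], [345.4, 232.7])]
side blue [([230, 240, 6, 12, 36], [232.8, 246.3])]
side red [([256, 265, 6, 4, 17], [258.2, 266.5])]
top dark [([335, 198, 15, 13, 62], [339.0, 206.2])]
side dark [([277, 228, 16, 20, 158], [284.3, 236.8]), ([279, 246, 11, 10, 73], [283.4, 251.5])]
```

```bash
ls pics
```

```text
side0.png
sz.png
top0.png
tz.png
wrist0.png
```

View pics/tz.png

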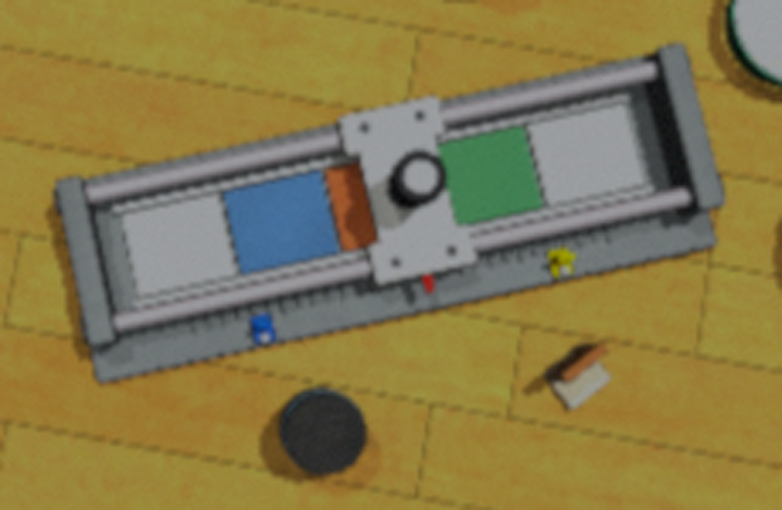

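View pics/sz.png

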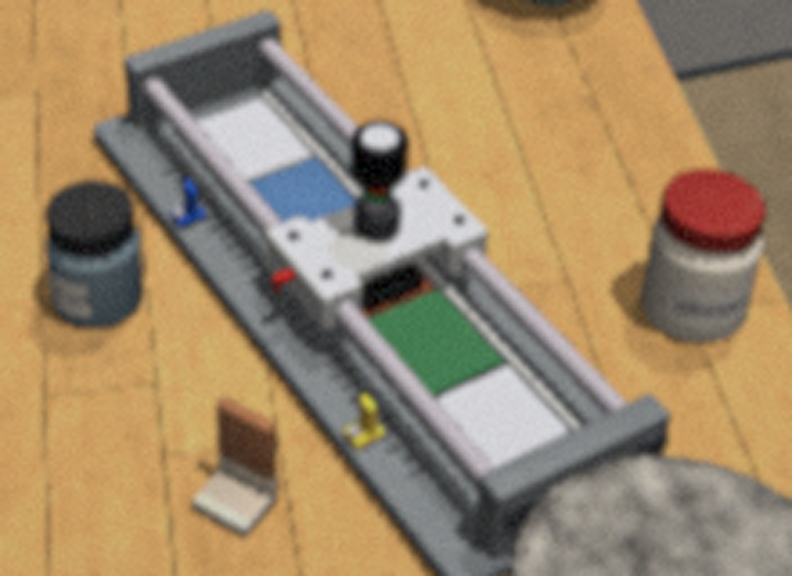

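```bash
python3 - <<'E'
from h import *
T=lambda x,y:(220+(x+.5)/3.4-.5,150+(y+.5)/3.4-.5)
S=lambda x,y:(180+(x+.5)/3.6-.5,190+(y+.5)/3.6-.5)
a=plane("top",*T(100,383),.014);b=plane("top",*T(717,242),.014);print("front edge",a,b,np.linalg.norm(a-b),np.degrees(np.arctan2(*(a-b)[[0,1]])))
a=plane("top",*T(90,195),.05);b=plane("top",*T(655,70),.05);print("rail",np.degrees(np.arctan2(*(a-b)[[0,1]])))
a=plane("top",*T(118,322),.05);b=plane("top",*T(690,197),.05);print("rail",np.degrees(np.arctan2(*(a-b)[[0,1]])))
print("knob top",plane("top",*T(420,177),.126),plane("side",*S(380,137),.126),tri([ray("top",*T(420,177)),ray("side",*S(380,137))]))
print("pointer",plane("top",*T(428,284),.044),plane("side",258.2,266.5,.044),plane("side",*S(278,284),.044))
print("bluetop",plane("top",*T(265,335),.014),plane("top",296.7,245.5,.03), plane("side",*S(192,182),.04),plane("side",*S(190,213),.014),plane("side",232.8,246.3,.03))
print("jar",plane("top",*T(322,430),.074),plane("side",*S(95,210),.074)); print("tile",plane("top",*T(590,360),.061),plane("side",*S(248,405),.061))
for n in("top","side"):
  d=np.load(n+"0_d.npy"); print(d.shape)
d=np.load("top0_d.npy");u,v=[int(round(i)) for i in T(420,177)];p,r=ray("top",u,v);print((p+r*d[v,u]))
E
```

```text
front edge [0.45580838 0.19411769 0.014     ] [ 0.55116682 -0.21171355  0.014     ] 0.41688394975861914 -13.222958007320138
rail -12.91730248055452
rail -12.706542811750568
knob top [ 0.57964524 -0.002646    0.126     ] [ 0.57963454 -0.00141186  0.126     ] [ 0.57938479 -0.00249185  0.12693035]
pointer [ 0.52066808 -0.01733744  0.044     ] [ 0.52190118 -0.00745145  0.044     ] [ 0.51762188 -0.01223662  0.044     ]
bluetop [0.48793004 0.08605992 0.014     ] [0.49352306 0.0883842  0.03      ] [0.49517578 0.09136218 0.04      ] [0.49344998 0.09335104 0.014     ] [0.49229908 0.08331931 0.03      ]
jar [0.42928901 0.05223094 0.074     ] [0.42849257 0.04577439 0.074     ]
tile [ 0.47318694 -0.11555403  0.061     ] [ 0.47270567 -0.10833662  0.061     ]
(420, 560)
(420, 560)
[ 0.57900647 -0.00224401  0.12634994]
```

```bash
python3 -m crank '-.5 -.4 0 0 0 -.7 85;-.65 -.62 0 0 0 -.7 85;-.59 -.68 0 0 0 -.7 85;-.52 -.74 0 0 0 -.7 85;-.45 -.78 0 0 0 -.7 85;-.37 -.82 0 0 0 -.7 85;-.29 -.85 0 0 0 0 85;-.29 -.85 0 0 0 0 85;-.29 -.85 0 0 0 0 85;-.29 -.85 0 0 0 0 85' 60; python3 -c "
from h import *
o=get_obs();print(o);print(R.from_quat(o['ee_rot']).as_matrix().round(3))"
```

```text
clock: 1.15
position: [0.4055, 0.2878, 0.3]
ee_rot: [-0.137, 0.991, -0.002, -0.003]
ft_force: [0.9, -0.1, 0.4]
grip_width: 0.997
{'clock': 1.15, 'joint_pos': array([-0.80580696,  0.05360686,  0.10045165,  1.79830633, -0.00580266,
        1.29597336,  1.14255058]), 'joint_velocities': array([ 0.40950319, -0.05781469,  0.34745557,  0.06535809, -0.01195196,
       -0.00679673,  0.75507457]), 'tau': array([-3.41897495e+00, -4.24108100e+01, -1.23844407e+00, -3.81615114e+01,
       -2.07075529e-03,  2.32809512e-01, -1.60812266e+00]), 'position': array([0.40546141, 0.2878027 , 0.2999513 ]), 'ee_rot': array([-0.13738606,  0.990513  , -0.00152906, -0.00259467]), 'ft_force': array([ 0.94581834, -0.07752305,  0.44864349]), 'torque': array([ 0.02211261, -0.02808842,  0.0024159 ]), 'grip_width': 0.9974483437856749}
[[-0.962 -0.272 -0.005]
 [-0.272  0.962 -0.004]
 [ 0.006 -0.002 -1.   ]]
```

```bash
python3 -m crank '-.24 -.9 0 0 0 .37 85;-.24 -.9 0 0 0 0 85;-.24 -.9 0 0 0 0 85;-.24 -.9 0.1 0 0 0 85;-.24 -.9 .2 0 0 0 85;-.24 -.9 .25 0 0 0 85;-.24 -.9 .25 0 0 0 85;-.24 -.9 .25 0 0 0 85;-.12 -.45 .25 0 0 0 85;0 0 0 0 0 0 85' 60; python3 - <<'E'
from h import *
o=get_obs();print(o['position'],R.from_quat(o['ee_rot']).as_matrix().round(3),o['joint_pos'],o['ft_force'],np.abs(o['joint_velocities']).max())
p,d=camera("wrist");cv2.imwrite("pics/w1.png",p[:,:,::-1])
E
```

```text
clock: 2.15
position: [0.559, -0.0101, 0.2459]
ee_rot: [-0.107, 0.994, -0.002, -0.002]
ft_force: [-0.2, -0.3, -0.6]
grip_width: 0.994
[ 0.55898047 -0.01013636  0.24590866] [[-0.977 -0.214 -0.004]
 [-0.214  0.977 -0.005]
 [ 0.005 -0.004 -1.   ]] [-0.41434443  0.23409962  0.40316792  1.73327608 -0.09223877  1.19813558
  1.79903471] [-0.1894919  -0.29342573 -0.64760847] 0.018630494858147433
```

View pics/w1.png

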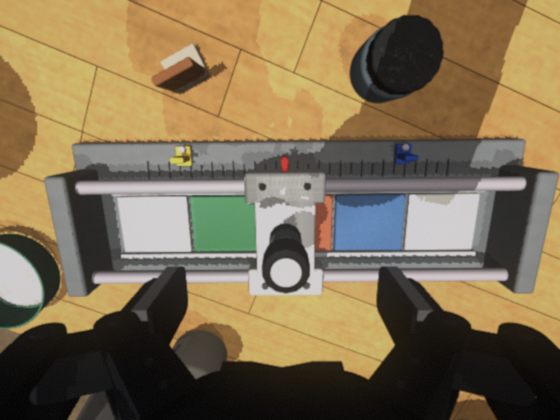

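```bash
python3 - <<'E'
from h import *
o=get_obs()
im=cv2.imread("pics/w1.png");h=cv2.cvtColor(im,cv2.COLOR_BGR2HSV)
def b(lo,hi,box):
    m=cv2.inRange(h,lo,hi);k=np.zeros_like(m);x0,y0,x1,y1=box;k[y0:y1,x0:x1]=m[y0:y1,x0:x1]
    c,_,st,ce=cv2.connectedComponentsWithStats(k);print([(st[i].tolist(),ce[i].round(1).tolist()) for i in range(1,c) if st[i][4]>8])
b((105,120,50),(130,255,255),(385,135,430,175))
b((20,150,80),(35,255,255),(160,140,200,170))
b((0,120,60),(8,255,255),(275,150,295,180))
b((0,0,150),(180,70,255),(265,250,310,300))
cv2.imwrite("pics/w1z.png",cv2.resize(im[130:200,240:440],None,fx=4,fy=4,interpolation=2))
t=np.radians(13);Y=np.array([-np.sin(t),np.cos(t),0])
k=plane("wrist",286,271,.126,o);print("knob",k,k@Y)
for n,u,v,z in[("ptr",285,160,.044),("clip",406,148,.04),("clip",406,153,.03),("fe",75,145,.014),("fe",525,140,.014)]:
    q=plane("wrist",u,v,z,o);print(n,q,q@Y)
E
```

```text
[([395, 144, 23, 20, 265], [404.1, 155.2])]
[([173, 146, 19, 19, 108], [184.8, 155.6])]
[([281, 156, 8, 16, 117], [284.4, 163.9])]
[([306, 250, 4, 13, 25], [308.3, 254.4]), ([270, 259, 31, 28, 688], [285.5, 272.3]), ([307, 277, 3, 7, 14], [308.4, 280.1]), ([265, 287, 45, 9, 209], [287.4, 291.8])]
knob [ 0.57907137 -0.00106163  0.126     ] -0.13129713184558445
ptr [ 0.51768726 -0.01491719  0.044     ] -0.13098916039458303
clip [0.4862903  0.08277905 0.04      ] -0.02873408543424602
clip [0.49024343 0.08794094 0.03      ] -0.02459375911921302
fe [ 0.54904571 -0.20672015  0.014     ] -0.32493033576129693
fe [0.45558984 0.19671538 0.014     ] 0.08918816464575899
```

View pics/w1z.png

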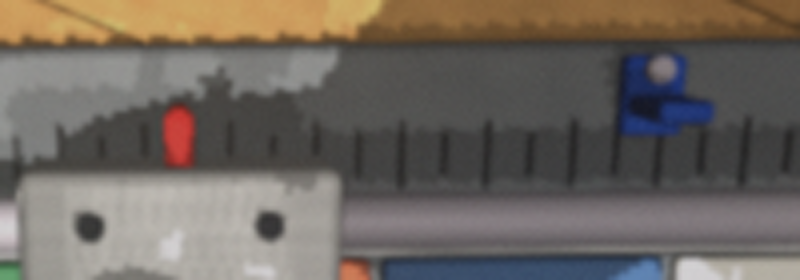

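```bash
python3 - <<'E'
from h import *
o=get_obs()
t=np.radians(13);Y=np.array([-np.sin(t),np.cos(t),0])
for n,u,v,z in[("knob",285.5,272.3,.126),("ptr",284.4,160,.044),("base",403.2,153.6,.018),("base",403.2,153.6,.014),("fin",240+693/4,130+110/4,.04),("L",240+622/4,153,.018),("R",240+685/4,153,.018)]:
    q=plane("wrist",u,v,z,o);print(n,q.round(4),(q@Y).round(4))
A=R.from_quat(o["ee_rot"]).as_matrix(); print(A.T@(np.array([.579,-.0015,.2459])-o["position"])/.04)
E
```

```text
knob [ 0.58   -0.0012  0.126 ] -0.1316
ptr [ 0.5178 -0.0154  0.044 ] -0.1315
base [0.4913 0.0902 0.018 ] -0.0226
base [0.4913 0.0917 0.014 ] -0.0211
fin [0.4925 0.0913 0.04  ] -0.0218
L [0.4923 0.0832 0.018 ] -0.0297
R [0.4892 0.0972 0.018 ] -0.0153
[-0.53144493  0.07261399  0.01418699]
```

```bash
python3 -m crank '-.27 .04 0 0 0 -.08 85;-.27 .04 0 0 0 0 85;0 0 .3 0 0 0 85;0 0 .4 0 0 0 85;0 0 .4 0 0 0 85;0 0 .4 0 0 0 85;0 0 .3 0 0 0 85;0 0 .15 0 0 0 85;0 0 0 0 0 0 85;0 0 0 0 0 0 85' 60; python3 - <<'E'
from h import *
o=get_obs();print(o['position'],R.from_quat(o['ee_rot']).as_matrix().round(3),o['joint_pos'],o['ft_force'],np.abs(o['joint_velocities']).max())
p,d=camera("wrist");cv2.imwrite("pics/w2.png",p[:,:,::-1])
E
```

```text
clock: 3.2
position: [0.581, 0.0097, 0.1641]
ee_rot: [-0.12, 0.993, -0.0, -0.001]
ft_force: [-0.3, 0.2, -0.9]
grip_width: 1.0
[0.58095647 0.00966218 0.16409652] [[-0.971 -0.239 -0.002]
 [-0.239  0.971 -0.001]
 [ 0.002 -0.    -1.   ]] [-0.40423816  0.36639352  0.37326841  1.75735944 -0.15025539  1.04826224
  1.8343471 ] [-0.25908504  0.18129739 -0.89934922] 0.0042993261761916455
```

View pics/w2.png

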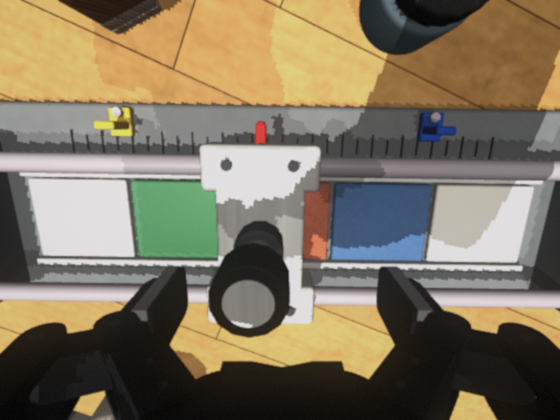

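```bash
python3 - <<'E'
from h import *
o=get_obs()
q=plane("wrist",247.5,304,.126,o);print(q)
A=R.from_quat(o["ee_rot"]).as_matrix();print((A.T@(q-o['position']))/.04)
t=np.radians(13);Y=np.array([-np.sin(t),np.cos(t),0])
for n,u,v,z in[("ptr",260.5,124,.044),("base",431,128,.018)]:
    q=plane("wrist",u,v,z,o);print(n,q.round(4),(q@Y).round(4))
E
```

```text
[ 0.58003185 -0.00295723  0.126     ]
[ 0.09613411 -0.29996281  0.95504832]
ptr [ 0.5157 -0.0179  0.044 ] -0.1335
base [0.4919 0.0886 0.018 ] -0.0243
```

```bash
python3 -m crank '.08 -.29 -.08 0 0 0 85;0 0 0 0 0 0 85;0 0 0 0 0 0 50;0 0 0 0 0 0 0;0 0 0 0 0 0 0;0 0 0 0 0 0 0;0 0 0 0 0 0 0;0 0 0 0 0 0 0;0 0 0 0 0 0 0;0 0 0 0 0 0 0' 60; python3 - <<'E'
from h import *
o=get_obs();print(o['position'],R.from_quat(o['ee_rot']).as_matrix().round(3),o['ft_force'],o['grip_width'],np.abs(o['joint_velocities']).max())
p,d=camera("side");cv2.imwrite("pics/s3.png",cv2.resize(p[170:310,190:380,::-1],None,fx=4,fy=4,interpolation=2))
p,d=camera("wrist");cv2.imwrite("pics/w3.png",p[:,:,::-1])
E
```

```text
clock: 4.25
position: [0.5817, -0.0041, 0.1704]
ee_rot: [-0.12, 0.993, -0.0, 0.001]
ft_force: [-1.0, -0.4, 1.4]
grip_width: 0.36
[ 0.58166295 -0.00411356  0.17042763] [[-0.971 -0.238  0.002]
 [-0.238  0.971 -0.001]
 [-0.002 -0.001 -1.   ]] [-0.98507645 -0.36548313  1.38854124] 0.3597076439928887 0.0020730720135722744
```

View pics/s3.png

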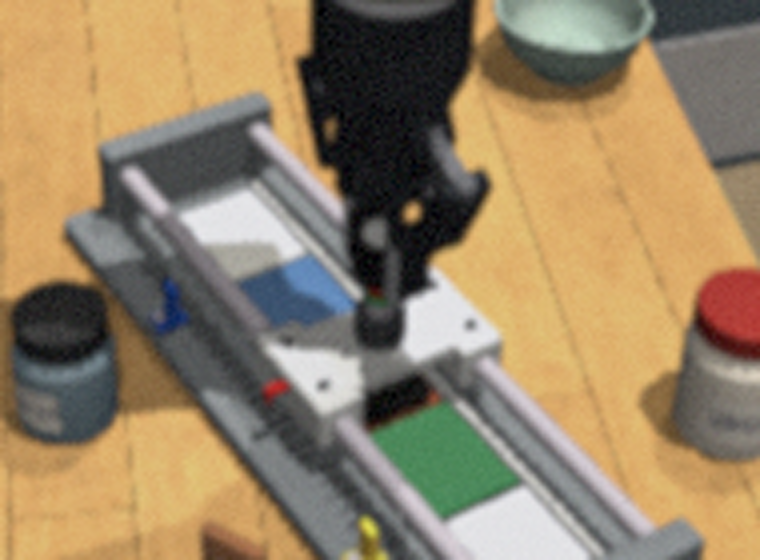

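View pics/w3.png

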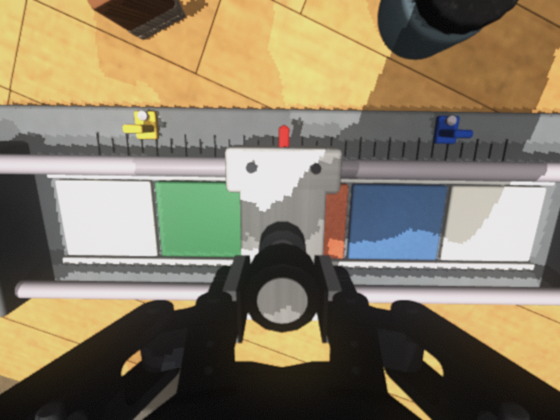

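```bash
cat > kz.py <<'E'
from h import *
def kz(name=None):
    o=get_obs();p,d=camera("wrist")
    if name: cv2.imwrite(name,p[:,:,::-1])
    h=cv2.cvtColor(p,cv2.COLOR_RGB2HSV)
    out=[]
    for v in range(285,312,2):
        for u in range(268,297,2):
            if d[v,u]>0:
                q,r=ray("wrist",u,v,o);out.append((q+r*d[v,u])[2])
    out=np.array(out)
    # sheet top of carriage
    c=[]
    for v in range(165,185,2):
        for u in range(262,308,2):
            q,r=ray("wrist",u,v,o);c.append((q+r*d[v,u])[2])
    print("clock",o["clock"],"pos",o["position"].round(4),"F",o["ft_force"].round(1),"knobtop",np.median(out).round(4),np.percentile(out,[10,90]).round(4),"carr",np.median(c).round(4))
    return o
E
python3 -c "
from kz import *
kz('pics/w4.png')"
```

```text
clock 4.35 pos [ 0.5817 -0.0041  0.1704] F [-0.2 -0.7  1.3] knobtop 0.1275 [0.1268 0.1283] carr 0.0604
```

```bash
python3 -m crank '0 0 .06 0 0 0 0;0 0 .06 0 0 0 0;0 0 .06 0 0 0 0;0 0 .06 0 0 0 0;0 0 0 0 0 0 0;0 0 0 0 0 0 0;0 0 0 0 0 0 0;0 0 0 0 0 0 0;0 0 0 0 0 0 0;0 0 0 0 0 0 0' 60; python3 -c "
from kz import *
kz('pics/w5.png')
kz()"
```

```text
clock: 5.4
position: [0.5817, -0.0041, 0.1623]
ee_rot: [-0.12, 0.993, 0.0, 0.001]
ft_force: [-2.3, -0.0, 6.9]
grip_width: 0.36
clock 5.4 pos [ 0.5817 -0.0041  0.1623] F [-2.3 -0.   6.9] knobtop 0.1192 [0.1186 0.1199] carr 0.0604
clock 5.45 pos [ 0.5817 -0.0041  0.1622] F [-3.5 -0.2  7. ] knobtop 0.1192 [0.1186 0.1199] carr 0.0604
```

```bash
python3 -m crank '0 0 .04 0 0 0 0;0 0 .04 0 0 0 0;0 0 0 0 0 0 0;0 0 0 0 0 0 0;0 0 0 0 0 0 0;0 0 0 0 0 0 0;0 0 0 0 0 0 0;0 0 0 0 0 0 0;0 0 0 0 0 0 0;0 0 0 0 0 0 0' 60; python3 - <<'E'
from kz import *
kz('pics/w6.png')
p,d=camera("side");cv2.imwrite("pics/s6.png",cv2.resize(p[210:260,255:325,::-1],None,fx=10,fy=10,interpolation=2))
kz()
E
```

```text
clock: 6.5
position: [0.5817, -0.0042, 0.1619]
ee_rot: [-0.12, 0.993, 0.001, 0.001]
ft_force: [-3.9, 0.2, 8.8]
grip_width: 0.356
clock 6.5 pos [ 0.5817 -0.0042  0.1619] F [-3.9  0.2  8.8] knobtop 0.1189 [0.1182 0.1197] carr 0.0603
clock 6.6 pos [ 0.5817 -0.0043  0.1619] F [-3.2  0.5  7.2] knobtop 0.119 [0.1182 0.1196] carr 0.0604
```

View pics/s6.png

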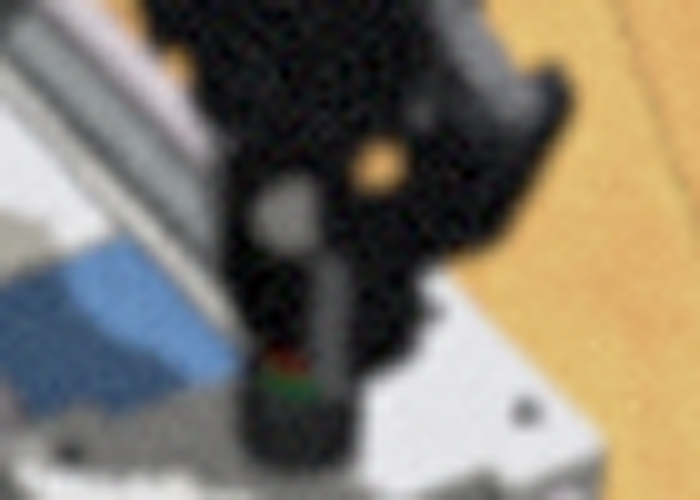

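View pics/w6.png

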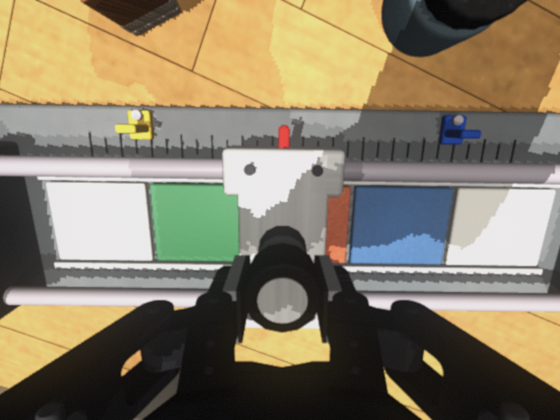

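```bash
python3 -m crank '0 0 .07 0 0 0 0;0 0 .06 0 0 0 0;0 0 0.01 0 0 0 0;0 0 0.01 0 0 0 0;0 0 0.01 0 0 0 0;0 0 0.01 0 0 0 0;0 0 0.01 0 0 0 0;0 0 0.01 0 0 0 0;0 0 0.01 0 0 0 0;0 0 0.01 0 0 0 0' 60; python3 - <<'E'
from kz import *
kz('pics/w7.png')
E
```

```text
clock: 7.65
position: [0.5818, -0.0044, 0.1577]
ee_rot: [-0.12, 0.993, 0.002, 0.001]
ft_force: [-5.4, 0.1, 9.4]
grip_width: 0.354
clock 7.65 pos [ 0.5818 -0.0044  0.1577] F [-5.4  0.1  9.4] knobtop 0.1147 [0.114  0.1154] carr 0.0604
```

```bash
python3 -m crank '0.03 0 -.03 0 0 0 0;0 0 -.01 0 0 0 0;0.02 0 0 0 0 0 0;0 0 0 0 0 0 0;0 0.05 0 0 0 0 0;0 .08 0 0 0 0 0;0 .08 0 0 0 0 0;0 .08 0 0 0 0 0;0 0 0 0 0 0 0;0 0 0 0 0 0 0' 60; python3 - <<'E'
from kz import *
o=kz('pics/w8.png');print(o["ee_rot"],o["grip_width"])
E
```

```text
clock: 8.7
position: [0.5793, 0.0046, 0.1634]
ee_rot: [-0.12, 0.993, 0.001, 0.005]
ft_force: [-3.1, -1.2, 6.4]
grip_width: 0.355
clock 8.7 pos [0.5793 0.0046 0.1634] F [-3.1 -1.2  6.4] knobtop 0.1204 [0.1198 0.1211] carr 0.0603
[-1.19693577e-01  9.92799864e-01  5.50368350e-04  4.64488194e-03] 0.3551422931599631
```

View pics/w8.png

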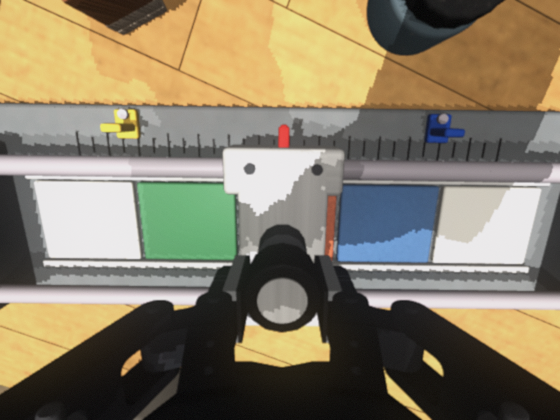

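```bash
python3 -m crank '0 0 .07 0 0 0 0;0 0 .06 0 0 0 0;0 0 0.01 0 0 0 0;0 0 0.01 0 0 0 0;0 0 0.01 0 0 0 0;0 .05 0.01 0 0 0 0;0 .08 0.01 0 0 0 0;0 0 0.01 0 0 0 0;0 0 0.01 0 0 0 0;0 0 0.01 0 0 0 0' 60; python3 - <<'E'
from kz import *
o=kz('pics/w9.png');print(o["ee_rot"],o["grip_width"])
E
```

```text
clock: 9.75
position: [0.5784, 0.0083, 0.1587]
ee_rot: [-0.119, 0.993, 0.001, 0.005]
ft_force: [-3.9, -0.2, 9.1]
grip_width: 0.355
clock 9.75 pos [0.5784 0.0083 0.1587] F [-3.9 -0.2  9.1] knobtop 0.1157 [0.1151 0.1163] carr 0.0604
[-1.19417147e-01  9.92831174e-01  5.49152094e-04  5.05010090e-03] 0.35504773912364695
```

```bash
python3 -m crank '0 .06 .01 0 0 0 0;0 .1 .01 0 0 0 0;0 .1 0.01 0 0 0 0;0 .1 0.01 0 0 0 0;0 .1 0.01 0 0 0 0;0 .06 0.01 0 0 0 0;0 0 0.01 0 0 0 0;0 0 0.01 0 0 0 0;0 0 0.01 0 0 0 0;0 0 0.01 0 0 0 0' 60; python3 - <<'E'
from kz import *
o=kz('pics/w10.png');print(o["ee_rot"],o["grip_width"])
E
```

```text
clock: 10.8
position: [0.5743, 0.0257, 0.159]
ee_rot: [-0.119, 0.993, -0.001, 0.006]
ft_force: [-4.0, -0.3, 9.7]
grip_width: 0.356
clock 10.8 pos [0.5743 0.0257 0.159 ] F [-4.  -0.3  9.7] knobtop 0.1161 [0.1155 0.1168] carr 0.0605
[-1.18716731e-01  9.92908827e-01 -5.30934528e-04  6.17387140e-03] 0.3556921547639695
```

```bash
python3 -m crank '0 .06 .013 0 0 0 0;0 .12 .012 0 0 0 0;0 .12 0.012 0 0 0 0;0 .12 0.012 0 0 0 0;0 .12 0.012 0 0 0 0;0 .12 0.012 0 0 0 0;0 .12 0.012 0 0 0 0;0 .08 0.012 0 0 0 0;0 .04 0.012 0 0 0 0;0 0 0.012 0 0 0 0' 60; python3 - <<'E'
from kz import *
o=kz('pics/w11.png');print(o["ee_rot"],o["grip_width"])
E
```

```text
clock: 11.85
position: [0.5668, 0.0579, 0.1585]
ee_rot: [-0.118, 0.993, -0.002, 0.007]
ft_force: [-3.6, -0.7, 9.0]
grip_width: 0.355
clock 11.85 pos [0.5668 0.0579 0.1585] F [-3.6 -0.7  9. ] knobtop 0.1156 [0.115  0.1163] carr 0.0604
[-0.11802722  0.9929813  -0.00168996  0.00740721] 0.3545838052645282
```

View pics/w11.png

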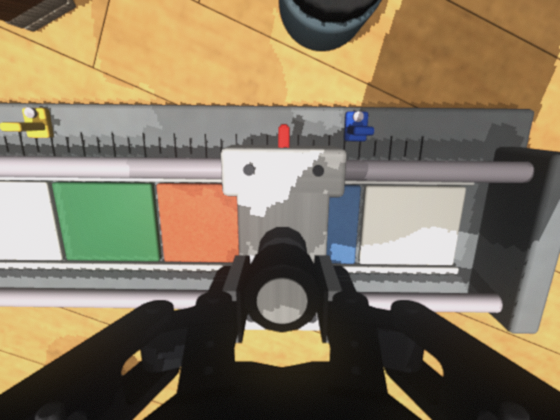

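```bash
python3 - <<'E'
from h import *
o=get_obs();t=np.radians(13);Y=np.array([-np.sin(t),np.cos(t),0])
im=cv2.imread("pics/w11.png");cv2.imwrite("pics/w11z.png",cv2.resize(im[95:165,260:400],None,fx=5,fy=5,interpolation=2))
P=plane("wrist",284,125,.044,o)
for u in(345,356,367):print(u,plane("wrist",u,124,.018,o)@Y-P@Y,P)
E
```

```text
345 0.03830201186146451 [0.5006901  0.04367327 0.044     ]
356 0.045194199629760415 [0.5006901  0.04367327 0.044     ]
367 0.052084136889501115 [0.5006901  0.04367327 0.044     ]
```

View pics/w11z.png

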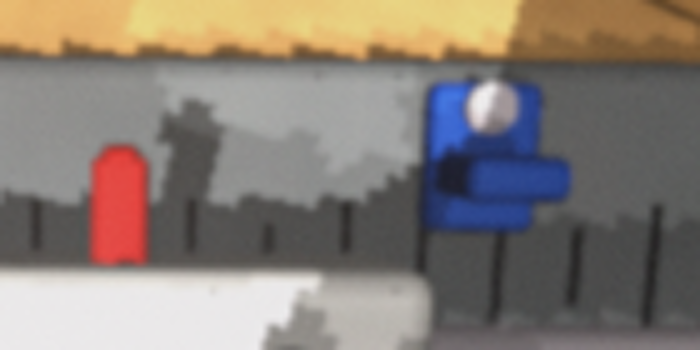

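```bash
python3 -m crank '0 .06 .012 0 0 0 0;0 .14 .012 0 0 0 0;0 .14 0.012 0 0 0 0;0 .14 0.012 0 0 0 0;0 .14 0.012 0 0 0 0;0 .14 0.012 0 0 0 0;0 .14 0.012 0 0 0 0;0 .08 0.012 0 0 0 0;0 .04 0.012 0 0 0 0;0 0 0.012 0 0 0 0' 60; python3 - <<'E'
from kz import *
o=kz('pics/w12.png');print(o["ee_rot"],o["grip_width"])
im=cv2.imread("pics/w12.png");cv2.imwrite("pics/w12z.png",cv2.resize(im[95:165,240:380],None,fx=5,fy=5,interpolation=2))
E
```

```text
clock: 12.9
position: [0.5579, 0.0962, 0.1581]
ee_rot: [-0.118, 0.993, -0.002, 0.008]
ft_force: [-4.5, -1.7, 10.0]
grip_width: 0.356
clock 12.9 pos [0.5579 0.0962 0.1581] F [-4.5 -1.7 10. ] knobtop 0.1151 [0.1144 0.1159] carr 0.0604
[-0.11787612  0.9929923  -0.00195852  0.00822664] 0.3561812693680638
```

View pics/w12z.png

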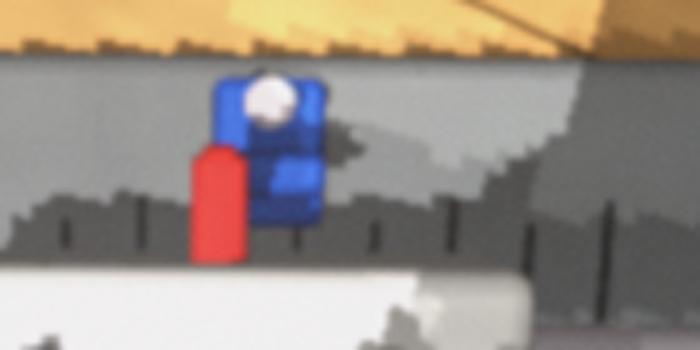

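```bash
python3 -m crank '0 .05 .009 0 0 0 0;0 .07 .009 0 0 0 0;0 .04 0.009 0 0 0 0;0 0 0.01 0 0 0 0;0 0 0.01 0 0 0 0;0 0 0.01 0 0 0 0;0 0 0.01 0 0 0 0;0 0 0.01 0 0 0 0;0 0 0.01 0 0 0 0;0 0 0.01 0 0 0 0' 60; python3 - <<'E'
from kz import *
o=kz('pics/w13.png');print(o["ee_rot"],o["grip_width"])
im=cv2.imread("pics/w13.png");cv2.imwrite("pics/w13z.png",cv2.resize(im[95:165,240:380],None,fx=5,fy=5,interpolation=2))
p,d=camera("side");cv2.imwrite("pics/s13.png",cv2.resize(p[170:310,190:380,::-1],None,fx=4,fy=4,interpolation=2))
for i in range(6): camera("top")
kz()
E
```

```text
clock: 13.95
position: [0.5566, 0.1018, 0.1584]
ee_rot: [-0.118, 0.993, -0.001, 0.008]
ft_force: [-4.3, -1.1, 9.6]
grip_width: 0.354
clock 13.95 pos [0.5566 0.1018 0.1584] F [-4.3 -1.1  9.6] knobtop 0.1154 [0.1148 0.1162] carr 0.0603
[-0.11846433  0.99292368 -0.00119886  0.00820584] 0.35389622165369855
clock 14.35 pos [0.5566 0.1018 0.1584] F [-3.7 -0.7  9.9] knobtop 0.1155 [0.1148 0.1163] carr 0.0604
```

View pics/w13z.png

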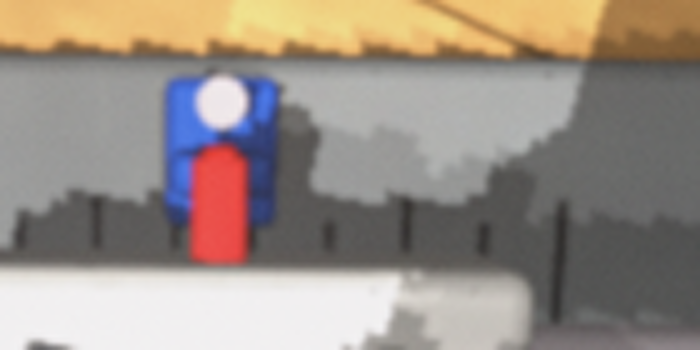

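View pics/s13.png

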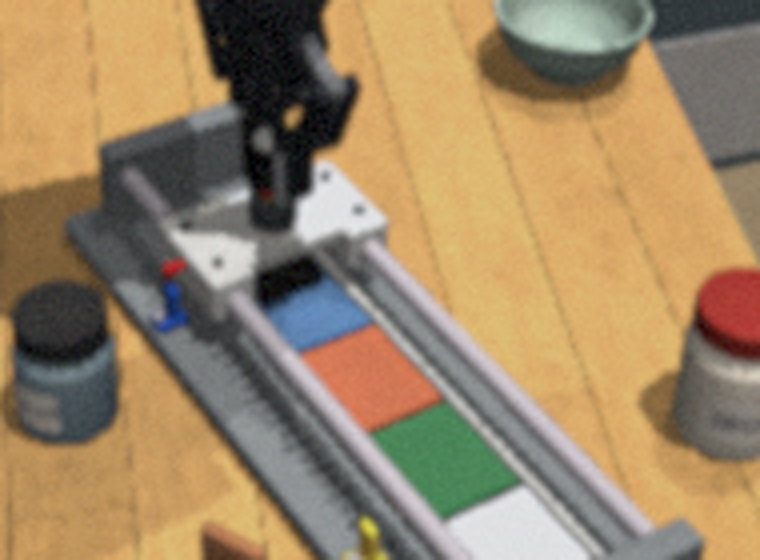

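```bash
python3 -c "
from workcell import *
print(hand_in())"
```

```text
the job is handed in; nothing more can be done
None
```

I gripped the knob, pressed it into the green band and slid the carriage about 109 mm along the rails. I handed in with the fingers still holding it at the blue clip. No verdict was reported.

**Pointer:** in the last wrist view it stood within about 1 mm of the clip's middle along the rails.

**Plunger:** knob depth and tool height both put the travel at about 12 mm. The spring pushed back with about 10 N. Over 0.4 s without moving, the plunger and carriage showed no movement.

**Bystanders:** the two jars stood where they were in the last side view. The tile showed only in part at the edge of that crop, so I did not check it fully.

**Deviations:**
- **First press:** it went to about 12.7 mm, still in the green.
- **Correction:** backing off then let the spring lift the knob further than I wanted, to about 7 mm. That is just above the green, which starts at 8 mm, with the carriage about 9 mm from its start. I pressed it back to about 11.7 mm before the main slide.
- **Main slide:** every check between moves showed 11.4 to 12.4 mm.
- **Tilt and side load:** the tool ended tilted by about 1°, with about 4 N of sideways load on it.

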